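# Check-weigh a copper coil on an arrested beam comparator

## Robot

A 7-joint arm with a two-finger parallel gripper is mounted at the origin on the work surface. World frame = base frame: x ahead of the robot, y to its left, z up, the work surface at z = 0. Lengths are in m, angles in rad, forces in N, time in s.
With the tool pointing down it reaches from about 0.425 to 0.875 m from the base axis. Payload 4.7 kg.
Tool frame: the origin (TCP) lies midway between the tips of the shut fingers; the grasp point (between the pads) lies 19 mm behind it; z points along the fingers, y is the line along which they close (so a half turn about z gives the same grasp; the last joint's range is limited). The gripper opens to 87 mm and grips with 3 to 60 N. Pads are 19 mm wide; open, the fingers measure 117 mm over their backs; the gripper's body (75 mm by 190 mm) begins 51 mm behind the grasp point.
Start: joints at [-1.303, 0.321, -0.07, 1.45, 0.023, 1.371, -0.057], TCP at [0.163, 0.629, 0.185] pointing down, gripper open.
Joint ranges: [-2.86, 2.86], [-0.3, 2.09], [-1.38, 1.24], [0.06, 2.45], [-1.56, 4.7], [0.09, 2.05], [-2.69, 2.69]. Speed limits (rad/s): [2.57, 2.57, 3.14, 3.14, 3.14, 3.14, 3.14].

## Interface

Orientations are given as a rotation vector (axis times angle).
In Python, from bench import ctrl gives the robot as it stands. The module is installed in compiled form; this text tells all that it offers.
- The arm moves only by the tool carry_out, never from a script. Its argument "steps" is a list of rows, each a list of 7 numbers: the turn, a rotation vector about the world's x, y, z in degrees, then the shift along the world's x, y, z in cm, then the opening, from 0 (shut) to 1 (fully open). A call has 1 to 12 rows; each row is the pose to reach, as a shift and turn from the pose commanded when the call began; what a row does not reach only later rows make up. A row lasts 1/10 s, in which the tool goes at most 50 mm and 8.59 degrees, less where a joint would pass 70% of its speed; a pose out of reach is approached as far as the arm can. A call with a gripper value outside its range is refused whole. The fingers move at their own pace and stop on an object; "squeeze" is the grip in N (left out, the last holds). Time passes only in rows, so rows that repeat a pose let the fingers close. It gives the time, the measured TCP pose, the force, the opening and the grip force at its end, in the units of the state.
- ctrl.get_state(): the state, without advancing time (a new reading comes with each control period).
- ctrl.get_image(name): name is "scene" or "top"; returns a dict with "pixels" (400x640x3 uint8, red, green, blue), "camera_matrix" (3x3 intrinsics, pixels), "cam_to_world" (4x4, takes a point from camera to world coordinates). Camera axes: x right, y down, z forward; pixel columns grow to the right and rows downward; lengths in m; the calibration is good to about 2 mm. A picture is of the moment at which its call begins. There is no depth.
- ctrl.close_job(): hands the job in; it is judged then, once.
The state is a dict: "time": time; "joint_positions": joint angles; "qd": joint speeds; "joint_torque": joint torques, N m; "position": TCP position; "tool_rot": TCP orientation; "ft_force": force on the tool from outside, world axes, zero at the start; "torque": the same for the moment, N m; "grip_width": opening from 0.0 (shut) to 1.0 (fully open); "grip_force": force on a finger pad.
Only numpy, scipy, OpenCV 4.12 (cv2) and the standard library are available. Lean on these libraries where they do the work, as an engineer would, in place of code of your own. Each camera call takes 0.05 s, during which the arm holds its last target. There are 200 camera calls.

## Task

Check-weigh the coil with the yellow end plates: pick it up with a light grip, never more than about 45 N at each finger (its enamel bruises), and set it down softly, without dropping it, flat in the level, arrested pan of the beam comparator, lengthwise with the pan and near its middle, and let go; the pan must never be struck or loaded with more than 30 N. Then swing the red-knobbed arrest lever all the way over to release the beam, let the pan sink to its stop for a second, and swing the lever fully back so that the beam is level and arrested again with the coil still in the pan. Move the beam only with the lever, never by pressing on beam or pan, and leave everything else on the bench where it is.

Things in the scene. Friction and masses are not known exactly. Their poses are not given: they have to be found in the camera images.
- coil_yellow: the coil to weigh, about 0.3 kg: copper winding on a rectangular bobbin with yellow end plates, open window along x. Overall 90 long (x) x 56 wide (y) x 50 high (z); origin centre of underside. End plates 4 thick at both x ends; the winding between them is 82 long, 46 wide, and spans 4 to 46 above the underside: grip it across y from above
- coil_black1: another coil of the same shape and size with black end plates, not to be touched
- coil_black2: another coil of the same shape and size with black end plates, not to be touched
- spool: bystander: small wire spool, copper with white flanges, 64 diameter, 55 high, upright; origin centre of underside
- screwdriver: bystander: screwdriver lying on the bench
- frame_coil: bystander: flat rectangular copper frame coil, 160 x 110 x 8, lying on the bench; origin centre of underside
- varnish_jar: bystander: closed jar, 60 diameter, 75 high
- ref_mass: bystander: brass cylinder, 38 diameter, 45 high
- comparator: the beam comparator, fixed to the bench: white base plate 150 (x) x 370 (y) x 20 high; origin on the bench under the pivot, which is 80 up. The beam runs along its y: steel pan on the +y side, brass counterweight on the -y side. The arrest lever is on its front (-x) side
- pan_center (a point): centre of the pan's flat top surface, 110 to +y of the pivot, 92 above the bench when level. Axes turn with the beam (x along the pan's length, y along the beam outward, z up). Inside its rim the pan measures 130 (x) by 100 (y); the rim is 3 thick and stands 5 above the surface
- beam (a joint): tilt of the beam (rad): 0 = level, 0.10 = pan sunk to its lower stop. A counterweight keeps the empty pan level; with the coil in the pan and the lever released it sinks by itself
- arrest (a joint): arrest lever (rad): 0 = arrested, leaning 0.55 from upright towards the pan (comparator +y); 1.10 = released, leaning 0.55 from upright away from the pan (-y). It turns about an axis along the comparator's x at (y -70, z 112) and stays where it is left; 2 to 3 N at the knob moves it
- lever_knob (a point): centre of the red knob at the end of the lever: a level cylinder, 24 diameter, 36 long along the comparator's x (flat ends), on a rod 9 thick, 85 from the lever's axis. In the comparator's frame it is at about (-46, -26, 184) when arrested, (-46, -114, 184) when released and (-46, -70, 197) at mid-swing
Mind the look-alikes: they are no part of the job. Leave any pink or purple look-alike of the coil_yellow alone.

How it is judged:
On the way, in this order (a step that is already met when the one before it is completed fails the run):
1. the coil lies flat and lengthwise in the pan, let go, with the lever arrested and the beam level (x of coil_yellow in the frame of pan_center between -0.025 and 0.025 m and y of coil_yellow in the frame of pan_center between -0.03 and 0.03 m and z of coil_yellow in the frame of pan_center between -0.008 and 0.008 m and angle between the x axis of coil_yellow and the x axis of pan_center, either way round below 0.35 rad and angle between the z axis of coil_yellow and the z axis of pan_center, either way round below 0.08 rad and contact force between the fingers and coil_yellow below 0.05 N and value of joint arrest below 0.15 rad and value of joint beam below 0.015 rad), for 0.2 s.
2. the lever is swung over and the pan, with the coil, has sunk to its stop (x of coil_yellow in the frame of pan_center between -0.025 and 0.025 m and y of coil_yellow in the frame of pan_center between -0.03 and 0.03 m and z of coil_yellow in the frame of pan_center between -0.008 and 0.008 m and angle between the x axis of coil_yellow and the x axis of pan_center, either way round below 0.35 rad and angle between the z axis of coil_yellow and the z axis of pan_center, either way round below 0.08 rad and contact force between the fingers and coil_yellow below 0.05 N and value of joint arrest above 0.9 rad and value of joint beam above 0.085 rad), for 0.5 s.
At the end, for the whole second after the job is handed in: the coil lies at rest flat in the pan, its centre within 25 mm (along the pan) and 30 mm (along the beam) of the pan's centre and its length within 0.35 rad of the pan's length; the lever is back within 0.15 rad of arrested and the beam within 0.015 rad of level (x of coil_yellow in the frame of pan_center between -0.025 and 0.025 m and y of coil_yellow in the frame of pan_center between -0.03 and 0.03 m and z of coil_yellow in the frame of pan_center between -0.008 and 0.008 m and angle between the x axis of coil_yellow and the x axis of pan_center, either way round below 0.35 rad and angle between the z axis of coil_yellow and the z axis of pan_center, either way round below 0.08 rad and value of joint arrest below 0.15 rad and value of joint beam below 0.015 rad and linear speed of coil_yellow below 0.01 m/s); the robot touches nothing.
It fails at once if the two fingers together press on the coil with more than 90 N (45 N each) (contact force between the fingers and coil_yellow above 90 N).
It fails at once if the coil strikes or loads the pan with more than 30 N (contact force between coil_yellow and beam above 30 N).
It fails at once if the coil is dropped: it moves faster than 0.35 m/s (a fall of about 6 mm) while no finger touches it (contact force between the fingers and coil_yellow below 0.05 N and linear speed of coil_yellow above 0.35 m/s).
It fails at once if the robot presses on the beam or pan with more than 10 N (contact force between any of the arm, the fingers and beam above 10 N).
It fails at once if another coil, the spool, the screwdriver, the frame coil, the jar or the brass mass is moved by more than 20 mm (distance of any of coil_black1, coil_black2, spool, screwdriver, frame_coil, varnish_jar, ref_mass from where it was at the start of the episode above 0.02 m).
It also fails if it takes over 58 s, if anything falls off the work surface, if the arm or the gripper's body presses on something with over 40 N, if the wrist force passes 120 N, or if a joint passes its speed limit or range.

## Working session

There is one attempt and no reset: what is moved stays moved. The work goes in short steps, Python scripts to look and compute and a tool call to move; the robot and the scene stay as the last step left them, time stands still between calls to the robot, and variables do not carry over. Pictures are saved under pics/ and viewed, at most 10 in all, crops included, and the job is handed in when it is done.

Besides the shell and the picture viewer there is one more tool, called after "Request:" by a JSON object that holds its "name" and its "arguments", one argument or row to a line. carry_out: Moves the arm, as the interface text tells. Its arguments: {"type":"object","properties":{"steps":{"type":"array","items":{"type":"array","items":{"type":"number"}}},"squeeze":{"type":"number"}},"required":["steps"]}

```bash
mkdir -p pics
cat > h.py <<'E'
import numpy as np, cv2
from bench import ctrl
def snap(n,f):
    d=ctrl.get_image(n); cv2.imwrite('pics/'+f+'.png',d['pixels'][:,:,::-1]); np.savez('pics/'+f+'.npz',K=d['camera_matrix'],T=d['cam_to_world']); return d
def ray(f,u,v,z):
    d=np.load('pics/'+f+'.npz'); T=d['T']; r=T[:3,:3]@np.linalg.solve(d['K'],[u,v,1.]); o=T[:3,3]
    return o+r*(z-o[2])/r[2]
def proj(f,P):
    d=np.load('pics/'+f+'.npz'); T=d['T']; c=(np.atleast_2d(P)-T[:3,3])@T[:3,:3]; p=c@d['K'].T; return p[:,:2]/p[:,2:]
E
python3 - <<'E'
from h import *
for n in('scene','top'):
    d=snap(n,n+'0'); print(d['cam_to_world'].round(3).tolist(),d['camera_matrix'].round(1).tolist())
print(ctrl.get_state())
E
```

```text
[[0.656, 0.622, -0.427, 0.977], [0.754, -0.547, 0.363, -0.458], [-0.008, -0.56, -0.828, 0.986], [0.0, 0.0, 0.0, 1.0]] [[361.1, 0.0, 314.4], [0.0, 361.1, 203.0], [0.0, 0.0, 1.0]]
[[-0.025, -0.981, 0.193, 0.262], [-0.999, 0.029, 0.015, -0.087], [-0.02, -0.193, -0.981, 1.635], [0.0, 0.0, 0.0, 1.0]] [[487.3, 0.0, 327.5], [0.0, 487.3, 197.4], [0.0, 0.0, 1.0]]
{'time': 0.1, 'joint_positions': array([-1.30292623,  0.32175737, -0.07006269,  1.45153605,  0.02260173,
        1.37075798, -0.05693146]), 'qd': array([-0.00017728, -0.00096019, -0.00143203, -0.00295612, -0.00101893,
       -0.00233459,  0.00046951]), 'joint_torque': array([ 2.75221475e-05, -4.92570412e+01, -4.05616164e-01, -3.13398921e+01,
       -6.42000418e-02,  3.93367920e-02,  6.30816180e-05]), 'position': array([0.16311482, 0.62864743, 0.18397373]), 'tool_rot': array([-3.97576109e-01, -3.11621856e+00,  2.62087547e-03]), 'ft_force': array([-0.01863284, -0.33908644,  0.01376885]), 'torque': array([-0.03178011, -0.03248196,  0.02625924]), 'grip_force': 0.0, 'grip_width': 0.9957378402095843}
```

View pics/scene0.png

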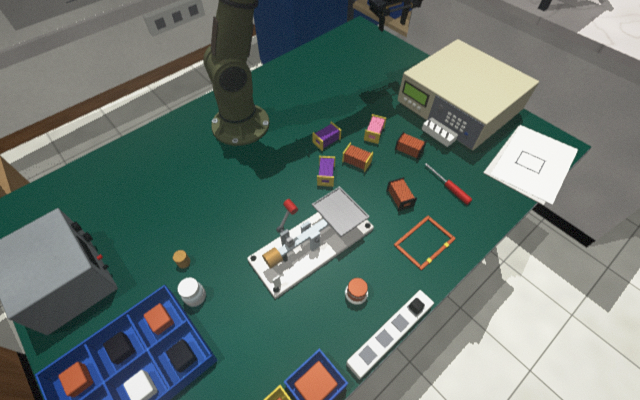

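View pics/top0.png

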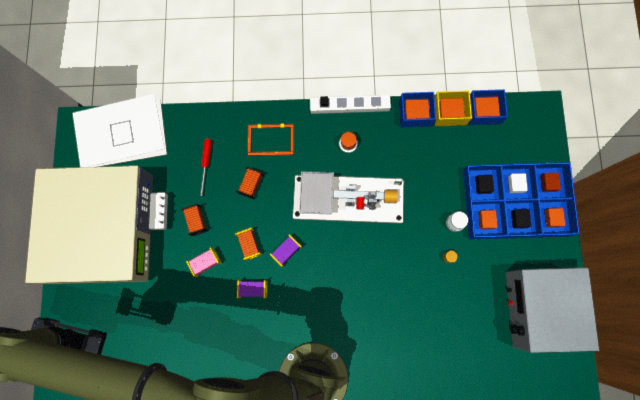

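Coil candidates in the top view:
- (248,243): copper winding with yellow plates. This fits the description.
- (203,262): pink.
- (286,250) and (252,288): purple.
- (194,220) and (250,182): copper with dark plates.

I'll confirm the first one in an enlarged crop.

Run:
```python
from h import *
a=cv2.imread('pics/top0.png')[160:310,170:410]; b=cv2.imread('pics/scene0.png')[110:300,240:440]
a=cv2.resize(a,(480,300),interpolation=cv2.INTER_CUBIC)
a=cv2.resize(cv2.imread('pics/top0.png')[210:310,170:310],None,fx=3,fy=3,interpolation=cv2.INTER_CUBIC)
c=cv2.resize(cv2.imread('pics/top0.png')[165:235,285:411],None,fx=3,fy=3,interpolation=cv2.INTER_CUBIC)
b=cv2.resize(b,(380,361),interpolation=cv2.INTER_CUBIC)
o=np.zeros((512,800,3),np.uint8); o[:300,:420]=a; o[301:511,:378]=c; o[:361,420:]=b
cv2.imwrite('pics/crop1.png',o)
im=cv2.imread('pics/top0.png'); hsv=cv2.cvtColor(im,cv2.COLOR_BGR2HSV)
sub=hsv[225:263,232:266]
for (u,v) in [(235,236),(240,234),(255,254),(248,243),(243,259)]: print((u,v),hsv[v,u])
m=cv2.inRange(hsv,(20,120,80),(35,255,255)); m[:, :232]=0; m[:,264:]=0; m[:225]=0; m[265:]=0
n,l,s,c=cv2.connectedComponentsWithStats(m); print(s,c)
m2=cv2.inRange(hsv,(0,100,40),(35,255,255)); m2[:, :232]=0; m2[:,264:]=0; m2[:225]=0; m2[265:]=0
r=cv2.minAreaRect(cv2.findNonZero(m2)); print(r)
for u,v in cv2.boxPoints(r): print(u,v,ray('top0',u,v,.05))
```

```text
(235, 236) [ 83 255  90]
(240, 234) [ 10 222 201]
(255, 254) [ 27 255 238]
(248, 243) [ 10 219 204]
(243, 259) [ 41 155 132]
[[     0      0    640    400 255904]
 [   236    228     17      8     38]
 [   244    252     18      8     58]] [[319.52651776 199.48258722]
 [243.57894737 230.71052632]
 [252.24137931 255.87931034]]
((248.2000274658203, 243.60000610351562), (29.72540855407715, 17.708751678466797), 71.56504821777344)
235.10004 232.30002 [0.46657159 0.24285774 0.05      ]
251.90004 226.70001 [0.48354777 0.18765357 0.05      ]
261.30002 254.9 [0.39037224 0.15658382 0.05      ]
244.50002 260.5 [0.37373293 0.21120005 0.05      ]
```

View pics/crop1.png

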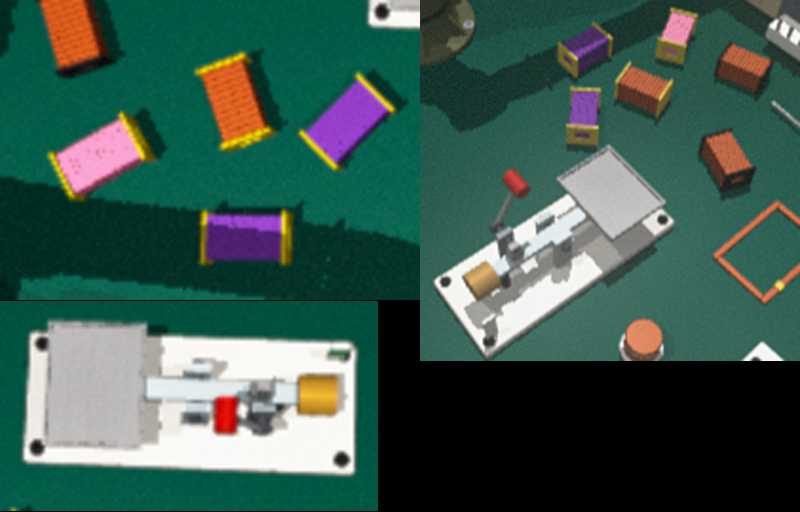

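The crop confirms it: (248,243) in the top view and (357,156) in the scene view is the only copper winding with yellow plates. Next I'll fit the coil and comparator poses using both views.

```bash
cat > fit.py <<'E'
from h import *
from scipy.optimize import minimize, least_squares
def yaw(p,L): c,s=np.cos(p[2]),np.sin(p[2]); L=np.array(L,float); return np.c_[L[:,:2]@np.array([[c,s],[-s,c]])+p[:2],L[:,2]]
S=8
def mask(f,win):
    u0,v0,u1,v1=win; im=cv2.imread(f'pics/{f}.png')[v0:v1,u0:u1]
    im=cv2.resize(im,None,fx=S,fy=S,interpolation=cv2.INTER_CUBIC); h=cv2.cvtColor(im,cv2.COLOR_BGR2HSV)
    return cv2.morphologyEx(cv2.inRange(h,(0,90,60),(36,255,255)),cv2.MORPH_CLOSE,np.ones((9,9)))
def fitcoil(wins,p0,z=0):
    ms={f:mask(f,w) for f,w in wins.items()}
    box=[(x,y,zz) for x in(-.045,.045) for y in(-.028,.028) for zz in(z,z+.05)]
    def cost(p):
        c=0
        for f,w in wins.items():
            q=(proj(f,yaw(p,box))-np.array(w[:2])+.5)*S-.5
            m=np.zeros_like(ms[f]); cv2.fillConvexPoly(m,cv2.convexHull(np.round(q*16).astype(np.int32)),255,shift=4)
            c+=np.count_nonzero(m!=ms[f])/np.count_nonzero(ms[f])
        return c
    best=None
    for sx in(.01,-.01):
        r=minimize(cost,p0,method='Nelder-Mead',options=dict(initial_simplex=np.array(p0)+np.array([[0,0,0],[sx,0,0],[0,sx,0],[0,0,.15]])))
        if best is None or r.fun<best.fun: best=r
    return best.x,best.fun
E
python3 - <<'E'
from fit import *
T=(231,222,266,266);Sc=(338,140,378,174)
p0=[.425,.195,.3]
print(fitcoil({'top0':T},p0));print(fitcoil({'scene0':Sc},p0));print(fitcoil({'top0':T,'scene0':Sc},p0))
pan=lambda a,b:(a*.068,.11+b*.053,.097)
base=lambda a,b:(a*.075,b*.185,.02)
obs={'top0':[(pan(1,1),301,171.7),(pan(1,-1),334,172.3),(pan(-1,-1),331.3,212.7),(pan(-1,1),301,211.7),(base(1,1),294,175.7),(base(-1,1),293,218.7),(base(-1,-1),403,222.7),(base(1,-1),404,180)],
'scene0':[(pan(-1,1),338.9,186.8),(pan(1,1),368.9,216.8),(pan(1,-1),340,235.8),(pan(-1,-1),312.1,205.3),(base(-1,-1),247.9,258.9),(base(1,-1),275.3,297.4),(base(1,1),374.2,226.8)]}
def res(p,fs=('top0','scene0')): return np.concatenate([(proj(f,yaw(p,[o[0] for o in obs[f]]))-np.array([o[1:] for o in obs[f]])).ravel() for f in fs])
for fs in (('top0','scene0'),('top0',),('scene0',)):
    r=least_squares(res,[.5,-.1,0],args=(fs,),loss='soft_l1'); print(r.x,res(r.x,fs).round(1))
    if len(fs)==2: p=r.x
print('pan',yaw(p,[(0,.11,.092)]),'knob',yaw(p,[(-.046,-.026,.184)]),[proj(f,yaw(p,[(-.046,-.026,.184)])) for f in('top0','scene0')])
E
```

```text
(array([0.43086653, 0.20388968, 0.32962401]), np.float64(0.17860979977209832))
(array([0.43079654, 0.20675116, 0.34914502]), np.float64(0.21910579597923657))
(array([0.43091491, 0.20493863, 0.32969364]), np.float64(0.4070652190176775))
[ 0.57778754 -0.13609607 -0.0642267 ] [-0.7 -0.9 -1.1 -0.5  0.   0.4 -2.8  0.3  1.7 -1.6  0.4 -1.2  1.  -1.2
  0.4 -2.3  0.3 -0.9  0.1 -1.2  0.9 -0.6 -0.5 -2.  -3.1 -0.7 -2.1  0.4
 -1.3 -0.1]
[ 0.5744547  -0.13599649 -0.07127221] [-0.5 -0.3 -1.   0.4 -0.1  1.3 -2.9  0.9  1.9 -1.   0.2 -0.6  0.9  0.2
  0.6 -0.9]
[ 0.58092426 -0.13598738 -0.0586043 ] [ 0.7 -0.5  0.8 -0.8  1.7 -0.1  0.1 -1.3 -2.4  0.4 -1.   1.4 -0.6  0.2]
pan [[ 0.58484762 -0.02632287  0.092     ]] knob [[ 0.53021364 -0.15909006  0.184     ]] [array([[358.65736933, 202.29483327]]), array([[291.34579687, 206.2546166 ]])]
```

The coil is at about (0.431, 0.205) with yaw 19°. The pan centre is at about (0.585, -0.026) with yaw -3.7°, and the knob is at about (0.530, -0.159). I'll move above the coil now.

Request:
{"name": "carry_out", "arguments": {
  "steps": [
    [0,0,0,0,0,4,1],
    [0,0,8,2.7,-4.2,4,0.75],
    [0,0,16,5.4,-8.4,4,0.75],
    [0,0,24,8,-12.6,4,0.75],
    [0,0,33.5,10.7,-16.8,4,0.75],
    [0,0,33.5,13.4,-21,4,0.75],
    [0,0,33.5,16,-25.2,4,0.75],
    [0,0,33.5,18.7,-29.4,4,0.75],
    [0,0,33.5,21.4,-33.6,4,0.75],
    [0,0,33.5,24,-37.8,3,0.75],
    [0,0,33.5,26.8,-42.4,0,0.75],
    [0,0,33.5,26.8,-42.4,-2,0.75]
  ],
  "squeeze": 15
}}

```text
time: 1.3
position: [0.4343, 0.1999, 0.165]
tool_rot: [-0.505, 3.098, -0.001]
ft_force: [0.5, 0.9, -0.2]
grip_width: 0.753
grip_force: 0.0
```

Request:
{"name": "carry_out", "arguments": {
  "steps": [
    [0,0,0,0,0,0,0.75],
    [0,0,0,0,0,0,0.75]
  ]
}}

```text
time: 1.5
position: [0.4305, 0.206, 0.165]
tool_rot: [0.518, -3.097, -0.001]
ft_force: [-0.1, -0.3, 0.1]
grip_width: 0.75
grip_force: 0.0
```

Run:
```python
from h import *
snap('top','top1');snap('scene','scene1')
from scipy.spatial.transform import Rotation as R
s=ctrl.get_state(); print(s['position'],R.from_rotvec(s['tool_rot']).as_matrix().round(3),s['joint_positions'].round(2),s['grip_width'])
a=cv2.resize(cv2.imread('pics/scene1.png')[90:230,260:460],(800,560),interpolation=cv2.INTER_CUBIC);cv2.imwrite('pics/crop2.png',a)
```

```text
[0.43113219 0.20725544 0.16627083] [[-0.945 -0.328  0.001]
 [-0.328  0.945  0.001]
 [-0.002  0.001 -1.   ]] [-0.78 -0.04  0.27  1.9   0.01  1.28  1.39] 0.7537042411927614
```

View pics/crop2.png

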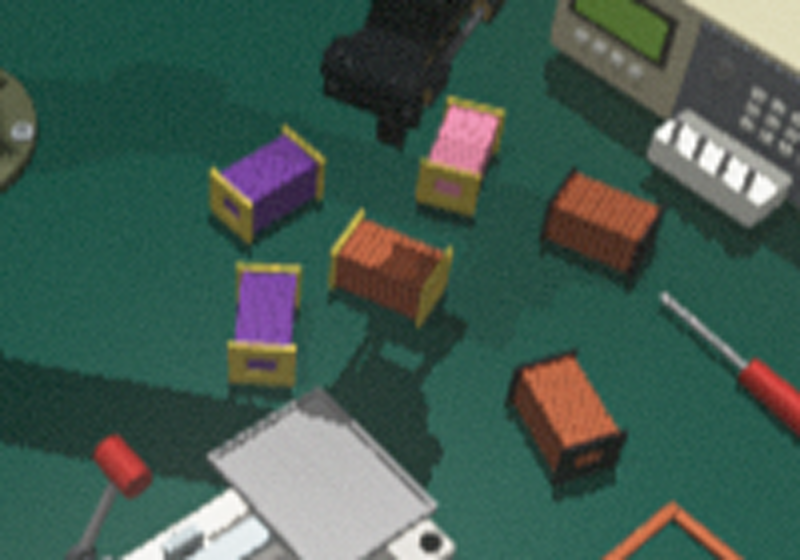

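The gripper is above the coil: its tip shows at scene pixel (357,125), where I expected it. The fingers have clear space on both sides, so I'll descend.

Request:
{"name": "carry_out", "arguments": {
  "steps": [
    [0,0,0,0,0,-3,0.75],
    [0,0,0,0,0,-6,0.75],
    [0,0,0,0,0,-8,0.75],
    [0,0,0,0,0,-9.5,0.75],
    [0,0,0,0,0,-11,0.75],
    [0,0,0,0,0,-12.5,0.75],
    [0,0,0,0,0,-14,0.75],
    [0,0,0,0,0,-15,0.75],
    [0,0,0,0,0,-15.3,0.75],
    [0,0,0,0,0,-15.3,0.75]
  ]
}}

```text
time: 2.6
position: [0.4312, 0.2059, 0.0123]
tool_rot: [-0.519, 3.098, 0.0]
ft_force: [0.3, -0.2, -0.1]
grip_width: 0.749
grip_force: 0.0
```

Request:
{"name": "carry_out", "arguments": {
  "steps": [
    [0,0,0,0,0,0,0.68],
    [0,0,0,0,0,0,0.64],
    [0,0,0,0,0,0,0.6],
    [0,0,0,0,0,0,0.57],
    [0,0,0,0,0,0,0.54],
    [0,0,0,0,0,0,0.51],
    [0,0,0,0,0,0,0.48],
    [0,0,0,0,0,0,0.4],
    [0,0,0,0,0,0,0.4]
  ],
  "squeeze": 15
}}

```text
time: 3.5
position: [0.4312, 0.2052, 0.012]
tool_rot: [-0.517, 3.099, 0.0]
ft_force: [-1.1, 0.0, 0.0]
grip_width: 0.419
grip_force: 0.0
```

Request:
{"name": "carry_out", "arguments": {
  "steps": [
    [0,0,0,0,0,0,0.4],
    [0,0,0,0,0,0,0.4]
  ]
}}

```text
time: 3.7
position: [0.4312, 0.2052, 0.012]
tool_rot: [0.517, -3.099, -0.0]
ft_force: [-0.9, -0.2, -0.1]
grip_width: 0.401
grip_force: 0.0
```

Run:
```python
from h import *
snap('scene','scene2');snap('top','top2')
s=ctrl.get_state(); print(s['position'],s['grip_width'],s['grip_force'],s['ft_force'])
a=cv2.resize(cv2.imread('pics/scene2.png')[105:205,300:410],(440,400),interpolation=cv2.INTER_CUBIC)
b=cv2.resize(cv2.imread('pics/top2.png')[205:305,200:290],(360,400),interpolation=cv2.INTER_CUBIC);cv2.imwrite('pics/crop3.png',np.hstack([a,b]))
```

```text
[0.43123886 0.20518023 0.01197839] 0.3992651372697039 0.0 [ 0.49158584 -0.35258061 -0.61788203]
```

View pics/crop3.png

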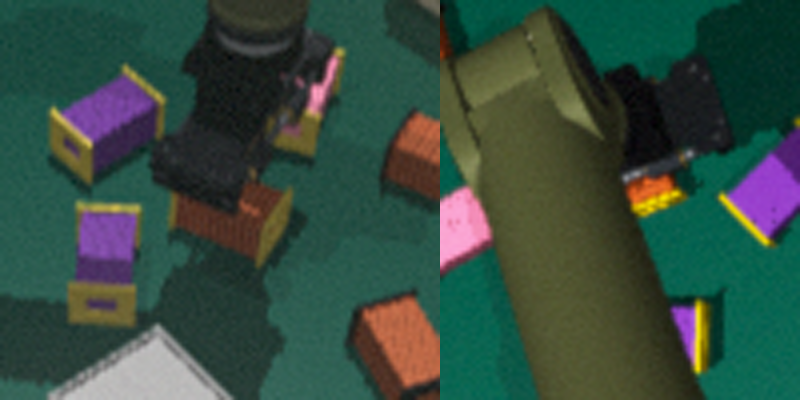

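The fingers shut to 35 mm without contact, and the near face of the winding, around (357,160), isn't covered by a finger. The tool may be higher than reported. I'll overlay the predicted TCP and finger points to check.

Run:
```python
from fit import *
s=ctrl.get_state(); p=s['position']; c=np.array([-.328,.945,0])
o=[]
for f,w in (('scene2',(325,105,385,180)),('scene1',(325,90,385,165))):
    pp=p if f=='scene2' else np.array([.431,.206,.166]); h=.0175 if f=='scene2' else .0325
    a=cv2.resize(cv2.imread(f'pics/{f}.png')[w[1]:w[3],w[0]:w[2]],None,fx=6.6,fy=6.6,interpolation=cv2.INTER_CUBIC)
    for dz,col in((0,(0,0,255)),(.019,(0,255,255)),(.04,(255,255,0)),(.07,(255,0,255))):
        for sg in(-1,1):
            q=(proj(f,pp+sg*(h+.005)*c+[0,0,dz])[0]-w[:2]+.5)*6.6; cv2.circle(a,tuple(int(v) for v in q),4,col,-1)
    o.append(a)
cv2.imwrite('pics/ov.png',np.hstack(o)); print(o[0].shape,s['joint_torque'].round(1))
```

```text
(495, 396, 3) [  0.  -31.3   1.1 -26.    0.    0.1  -0. ]
```

View pics/ov.png

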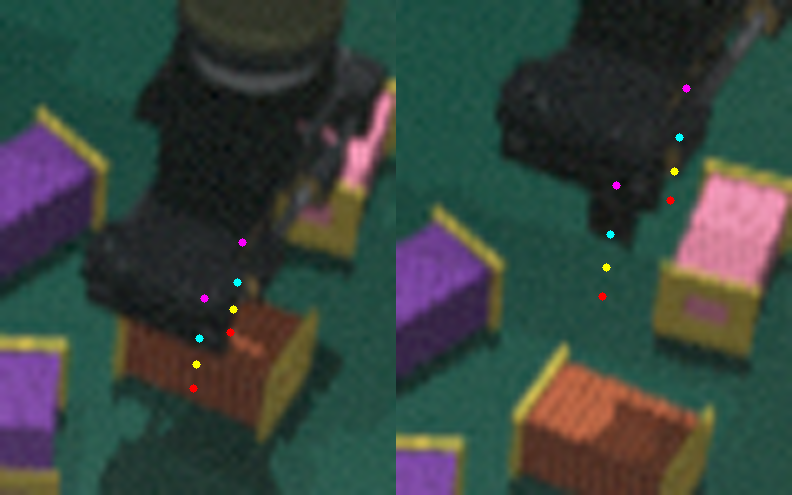

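Run:
```python
from fit import *
c=np.array([-.328,.945,0]); e=np.array([.945,.328,0])
pp=np.array([.431,.206,.166]); w=(325,90)
for dz in(.07,.085,.11):
    print(dz,[(a,b,((proj('scene1',pp+a*.0375*e+b*.095*c+[0,0,dz])[0]-w+.5)*6.6+[396,0]).round().tolist()) for a in(-1,1) for b in(-1,1)])
a=cv2.imread('pics/top1.png'); b=cv2.imread('pics/top0.png')
d=cv2.resize(a[200:300,200:300],(500,500),interpolation=cv2.INTER_CUBIC)
for dz,col in((0,(0,0,255)),(.04,(255,255,0)),(.07,(255,0,255))):
    for sg in(-1,1):
        q=(proj('top1',pp+sg*.0375*c+[0,0,dz])[0]-[200,200]+.5)*5; cv2.circle(d,tuple(int(v) for v in q),3,col,-1)
f=cv2.resize(cv2.imread('pics/scene0.png')[0:40,360:420],None,fx=5,fy=5,interpolation=cv2.INTER_CUBIC)
p0=np.array([.163,.629,.184]); c0=np.array([.252,.968,0])
for dz,col in((0,(0,0,255)),(.04,(255,255,0)),(.07,(255,0,255))):
    for sg in(-1,1):
        q=(proj('scene0',p0+sg*.05*c0+[0,0,dz])[0]-[360,0]+.5)*5; print(q); cv2.circle(f,tuple(int(v) for v in q),3,col,-1)
o=np.zeros((500,800,3),np.uint8); o[:,:500]=d; o[:200,500:]=f; cv2.imwrite('pics/ov2.png',o)
```

```text
0.07 [(-1, -1, [483.0, 235.0]), (-1, 1, [667.0, -7.0]), (1, -1, [636.0, 295.0]), (1, 1, [810.0, 43.0])]
0.085 [(-1, -1, [485.0, 210.0]), (-1, 1, [670.0, -33.0]), (1, -1, [639.0, 270.0]), (1, 1, [815.0, 17.0])]
0.11 [(-1, -1, [488.0, 167.0]), (-1, 1, [676.0, -77.0]), (1, -1, [645.0, 227.0]), (1, 1, [824.0, -27.0])]
[ 94.43850825 199.18032752]
[202.90354415 165.79998352]
[101.79715102 149.53320586]
[212.72538789 116.22829567]
[107.55549556 110.6829394 ]
[220.4055338  77.4659405]
```

View pics/ov2.png

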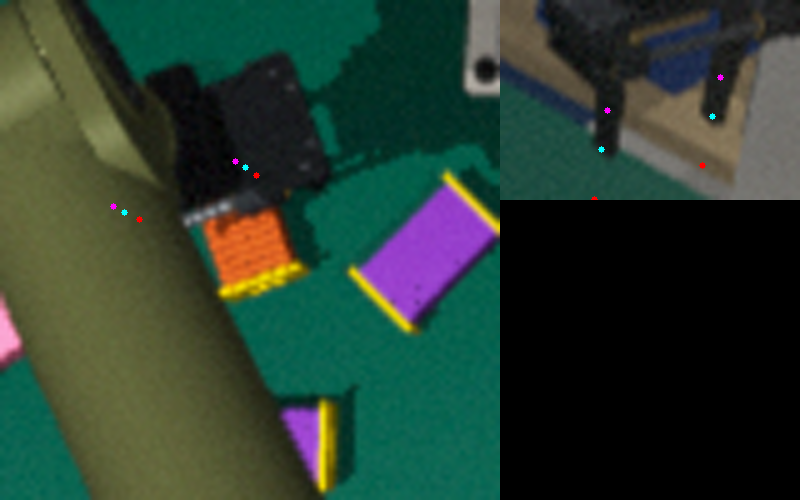

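The tips, at the cyan marks, are consistently about 40 mm higher than the reported TCP, in the start view as well. So the fingers closed above the coil. I'll reopen and go about 38 mm lower, watching the force.

Request:
{"name": "carry_out", "arguments": {
  "steps": [
    [0,0,0,0,0,0,0.78],
    [0,0,0,0,0,0,0.78],
    [0,0,0,0,0,0,0.78],
    [0,0,0,0,0,0,0.78],
    [0,0,0,0,0,0,0.78],
    [0,0,0,0,0,-0.4,0.78],
    [0,0,0,0,0,-0.8,0.78],
    [0,0,0,0,0,-1.2,0.78],
    [0,0,0,0,0,-1.2,0.78]
  ]
}}

```text
time: 4.7
position: [0.4306, 0.2048, -0.0009]
tool_rot: [0.517, -3.097, 0.001]
ft_force: [-0.5, 0.2, 0.1]
grip_width: 0.779
grip_force: 0.0
```

Request:
{"name": "carry_out", "arguments": {
  "steps": [
    [0,0,0,0,0,-0.5,0.78],
    [0,0,0,0,0,-1,0.78],
    [0,0,0,0,0,-1.4,0.78],
    [0,0,0,0,0,-1.7,0.78],
    [0,0,0,0,0,-2,0.78],
    [0,0,0,0,0,-2,0.78]
  ]
}}

```text
time: 5.3
position: [0.4309, 0.205, -0.0205]
tool_rot: [0.517, -3.098, 0.0]
ft_force: [0.2, -0.0, -0.4]
grip_width: 0.779
grip_force: 0.0
```

Request:
{"name": "carry_out", "arguments": {
  "steps": [
    [0,0,0,0,0,-0.2,0.78],
    [0,0,0,0,0,-0.4,0.78],
    [0,0,0,0,0,-0.6,0.78],
    [0,0,0,0,0,-0.6,0.78]
  ]
}}

```text
time: 5.7
position: [0.431, 0.2051, -0.0263]
tool_rot: [0.517, -3.098, 0.0]
ft_force: [1.3, 0.3, 0.4]
grip_width: 0.776
grip_force: 0.0
```

Request:
{"name": "carry_out", "arguments": {
  "steps": [
    [0,0,0,0,0,0,0.68],
    [0,0,0,0,0,0,0.64],
    [0,0,0,0,0,0,0.6],
    [0,0,0,0,0,0,0.58],
    [0,0,0,0,0,0,0.56],
    [0,0,0,0,0,0,0.54],
    [0,0,0,0,0,0,0.52],
    [0,0,0,0,0,0,0.5],
    [0,0,0,0,0,0,0.45],
    [0,0,0,0,0,0,0.4],
    [0,0,0,0,0,0,0.4]
  ],
  "squeeze": 15
}}

```text
time: 6.8
position: [0.4313, 0.205, -0.026]
tool_rot: [-0.517, 3.099, -0.0]
ft_force: [1.1, -2.6, 0.4]
grip_width: 0.529
grip_force: 15.0
```

Gripped at 46 mm, the winding width, with 15 N. I'll lift slowly.

Request:
{"name": "carry_out", "arguments": {
  "steps": [
    [0,0,0,0,0,0.3,0.4],
    [0,0,0,0,0,0.8,0.4],
    [0,0,0,0,0,1.5,0.4],
    [0,0,0,0,0,2.5,0.4],
    [0,0,0,0,0,4,0.4],
    [0,0,0,0,0,6,0.4],
    [0,0,0,0,0,8,0.4],
    [0,0,0,0,0,10,0.4],
    [0,0,0,0,0,12,0.4],
    [0,0,0,0,0,14,0.4],
    [0,0,0,0,0,15,0.4],
    [0,0,0,0,0,15,0.4]
  ]
}}

```text
time: 8.0
position: [0.4323, 0.2059, 0.1258]
tool_rot: [-0.517, 3.095, 0.003]
ft_force: [-0.7, -0.0, -3.5]
grip_width: 0.527
grip_force: 15.0
```

Request:
{"name": "carry_out", "arguments": {
  "steps": [
    [0,0,-1,0.5,-0.7,0,0.4],
    [0,0,-3,1.5,-2.2,0,0.4],
    [0,0,-5.5,3.1,-4.5,0,0.4],
    [0,0,-8,4.7,-6.8,0,0.4],
    [0,0,-11,6.3,-9.1,0,0.4],
    [0,0,-14,7.9,-11.4,0,0.4],
    [0,0,-17,9.5,-13.7,0,0.4],
    [0,0,-19,11.1,-16,0,0.4],
    [0,0,-21,12.6,-18.3,0,0.4],
    [0,0,-22.5,14,-20.3,0,0.4],
    [0,0,-22.8,15,-21.7,0,0.4],
    [0,0,-22.8,15.4,-22.3,0,0.4]
  ]
}}

```text
time: 9.2
position: [0.5863, -0.0218, 0.1237]
tool_rot: [0.114, 3.139, -0.003]
ft_force: [-0.7, -0.9, -3.9]
grip_width: 0.529
grip_force: 15.0
```

Request:
{"name": "carry_out", "arguments": {
  "steps": [
    [0,0,0,0,0,0,0.4],
    [0,0,0,0,0,0,0.4]
  ]
}}

```text
time: 9.4
position: [0.5849, -0.0173, 0.1236]
tool_rot: [-0.105, -3.139, -0.001]
ft_force: [-0.6, 1.1, -2.4]
grip_width: 0.523
grip_force: 15.0
```

Run:
```python
from fit import *
snap('scene','scene3');snap('top','top3')
s=ctrl.get_state(); print(s['position'],s['grip_width'],s['grip_force'],s['ft_force'],s['joint_positions'].round(2))
P=[.5855,-.018,-.064]
a=cv2.resize(cv2.imread('pics/scene3.png')[130:260,260:400],(540,500),interpolation=cv2.INTER_CUBIC)
k=540/140
for z,col in((.152,(0,0,255)),(.202,(0,255,255))):
    q=((proj('scene3',yaw(P,[(x,y,z) for x,y in((-.045,-.028),(.045,-.028),(.045,.028),(-.045,.028))]))-[260,130]+.5)*k).astype(int); cv2.polylines(a,[q.reshape(-1,1,2)],True,col,1)
cv2.imwrite('pics/c4.png',a)
```

```text
[ 0.58479225 -0.01650833  0.12384173] 0.5301685221198553 14.999190947273746 [ 0.63512886 -0.33345443 -3.2340572 ] [-0.47  0.24  0.53  1.72 -0.13  1.22  1.59]
```

View pics/c4.png

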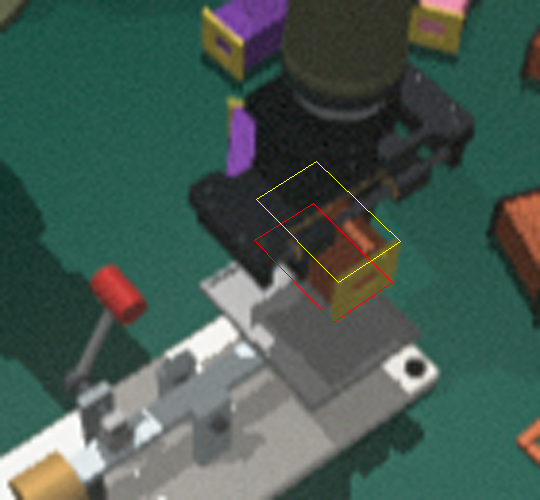

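The coil hangs level above the pan and matches the overlay: end plate corner at crop (335,320), pan directly below. I'll lower it in stages.

Request:
{"name": "carry_out", "arguments": {
  "steps": [
    [0,0,0,0,0,-1,0.4],
    [0,0,0,0,0,-2,0.4],
    [0,0,0,0,0,-3,0.4],
    [0,0,0,0,0,-4,0.4],
    [0,0,0,0,0,-4.6,0.4],
    [0,0,0,0,0,-5,0.4],
    [0,0,0,0,0,-5.2,0.4],
    [0,0,0,0,0,-5.3,0.4],
    [0,0,0,0,0,-5.4,0.4],
    [0,0,0,0,0,-5.4,0.4],
    [0,0,0,0,0,-5.4,0.4]
  ]
}}

```text
time: 10.6
position: [0.5854, -0.0178, 0.0703]
tool_rot: [0.105, 3.139, 0.0]
ft_force: [-0.1, -0.6, -3.9]
grip_width: 0.529
grip_force: 15.0
```

Request:
{"name": "carry_out", "arguments": {
  "steps": [
    [0,0,0,0,0,-0.05,0.4],
    [0,0,0,0,0,-0.1,0.4],
    [0,0,0,0,0,-0.15,0.4],
    [0,0,0,0,0,-0.2,0.4],
    [0,0,0,0,0,-0.2,0.4],
    [0,0,0,0,0,-0.2,0.4]
  ]
}}

```text
time: 11.2
position: [0.5852, -0.0178, 0.068]
tool_rot: [0.105, 3.14, 0.0]
ft_force: [0.1, -1.1, -3.7]
grip_width: 0.525
grip_force: 15.0
```

Request:
{"name": "carry_out", "arguments": {
  "steps": [
    [0,0,0,0,0,-0.05,0.4],
    [0,0,0,0,0,-0.1,0.4],
    [0,0,0,0,0,-0.1,0.4]
  ]
}}

```text
time: 11.5
position: [0.5851, -0.0178, 0.0669]
tool_rot: [-0.105, -3.14, -0.0]
ft_force: [-0.5, -0.6, -3.2]
grip_width: 0.529
grip_force: 15.0
```

Request:
{"name": "carry_out", "arguments": {
  "steps": [
    [0,0,0,0,0,-0.05,0.4],
    [0,0,0,0,0,-0.05,0.4]
  ]
}}

```text
time: 11.7
position: [0.5852, -0.0178, 0.0664]
tool_rot: [-0.105, -3.14, -0.0]
ft_force: [0.6, -0.5, -3.2]
grip_width: 0.528
grip_force: 15.0
```

Request:
{"name": "carry_out", "arguments": {
  "steps": [
    [0,0,0,0,0,-0.05,0.4],
    [0,0,0,0,0,-0.05,0.4]
  ]
}}

```text
time: 11.9
position: [0.5853, -0.0178, 0.0661]
tool_rot: [0.105, 3.14, 0.0]
ft_force: [-0.1, -0.9, -2.6]
grip_width: 0.529
grip_force: 15.0
```

Request:
{"name": "carry_out", "arguments": {
  "steps": [
    [0,0,0,0,0,-0.05,0.4],
    [0,0,0,0,0,-0.05,0.4]
  ]
}}

```text
time: 12.1
position: [0.5853, -0.0178, 0.0659]
tool_rot: [0.105, 3.14, 0.0]
ft_force: [-1.4, 0.2, -0.5]
grip_width: 0.528
grip_force: 15.0
```

Request:
{"name": "carry_out", "arguments": {
  "steps": [
    [0,0,0,0,0,-0.05,0.4],
    [0,0,0,0,0,-0.05,0.4]
  ]
}}

```text
time: 12.3
position: [0.5854, -0.0178, 0.0657]
tool_rot: [0.105, 3.14, 0.001]
ft_force: [-2.3, 0.4, 3.9]
grip_width: 0.527
grip_force: 15.0
```

The pan is carrying the coil (about 7 N). I'll release gently and withdraw.

Request:
{"name": "carry_out", "arguments": {
  "steps": [
    [0,0,0,0,0,0.05,0.54],
    [0,0,0,0,0,0.05,0.57],
    [0,0,0,0,0,0.05,0.6],
    [0,0,0,0,0,0.05,0.64],
    [0,0,0,0,0,0.05,0.66],
    [0,0,0,0,0,0.05,0.66],
    [0,0,0,0,0,0.05,0.66]
  ]
}}

```text
time: 13.0
position: [0.5852, -0.0179, 0.0654]
tool_rot: [0.105, 3.14, 0.0]
ft_force: [0.4, 0.8, 0.9]
grip_width: 0.658
grip_force: 0.0
```

Request:
{"name": "carry_out", "arguments": {
  "steps": [
    [0,0,0,0,0,0.3,0.66],
    [0,0,0,0,0,1,0.66],
    [0,0,0,0,0,2,0.66],
    [0,0,0,0,0,4,0.66],
    [0,0,0,0,0,7,0.66],
    [0,0,0,0,0,10,0.5],
    [0,0,0,0,0,13,0.3],
    [0,0,0,0,0,14,0],
    [0,0,0,0,0,14,0],
    [0,0,0,0,0,14,0]
  ]
}}

```text
time: 14.0
position: [0.5847, -0.0177, 0.2046]
tool_rot: [-0.105, -3.139, -0.0]
ft_force: [-0.5, 0.3, -0.8]
grip_width: 0.29
grip_force: 0.0
```

Run:
```python
from fit import *
snap('scene','scene4');snap('top','top4')
s=ctrl.get_state(); print(s['time'],s['position'],s['grip_width'])
a=cv2.resize(cv2.imread('pics/scene4.png')[130:280,240:400],(533,500),interpolation=cv2.INTER_CUBIC)
cv2.imwrite('pics/c5.png',a)
```

```text
14.1 [ 0.58419844 -0.01770251  0.20376408] 0.19970110607775923
```

View pics/c5.png

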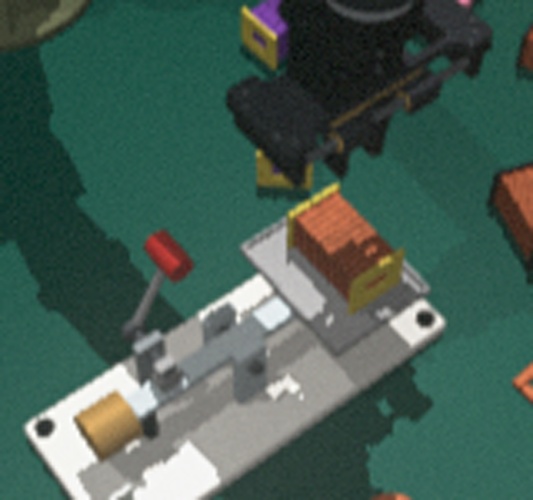

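The coil lies flat in the pan near its middle, at crop (345,250), and the fingers are clear. For the lever I'll straddle the knob with half-open fingers, so I need its position measured more exactly.

```bash
cat > knob.py <<'E'
from h import *
from scipy.optimize import least_squares
def knob(fs,wins):
    o=[]
    for f,w in zip(fs,wins):
        h=cv2.cvtColor(cv2.imread(f'pics/{f}.png'),cv2.COLOR_BGR2HSV)
        m=cv2.inRange(h,(0,170,70),(5,255,255))|cv2.inRange(h,(172,170,70),(180,255,255)); k=np.zeros_like(m); k[w[1]:w[3],w[0]:w[2]]=255; m&=k
        M=cv2.moments(m,True); o.append((M['m10']/M['m00'],M['m01']/M['m00']))
    r=least_squares(lambda P:np.concatenate([proj(f,P)[0]-q for f,q in zip(fs,o)]),[.53,-.16,.18])
    return r.x.round(4),np.round(o,1).tolist(),r.fun.round(1)
E
python3 - <<'E'
from knob import *
from fit import fitcoil
W=[(340,190,385,215),(270,190,312,225)]
print(knob(['top0','scene0'],W)); print(knob(['top4','scene4'],W))
print(fitcoil({'scene4':(322,183,365,224)},[.5855,-.018,-.064],z=.092))
E
```

```text
(array([ 0.5279, -0.1623,  0.1941]), [[360.0, 202.4], [289.7, 204.2]], array([-0.1, -0. , -0.1,  0. ]))
(array([ 0.5275, -0.1645,  0.1888]), [[360.0, 202.6], [288.5, 205.8]], array([ 0.5,  0.3,  0.5, -0.1]))
(array([ 0.58459211, -0.01675521, -0.09516948]), np.float64(0.2088307988772988))
```

Request:
{"name": "carry_out", "arguments": {
  "steps": [
    [0,0,0,-0.5,-1.5,0,0.5],
    [0,0,0,-1.5,-4,0,0.5],
    [0,0,0,-2.5,-6.5,0,0.5],
    [0,0,0,-3.5,-9,0,0.5],
    [0,0,0,-4.5,-11.5,0,0.5],
    [0,0,0,-5.2,-13.5,0,0.5],
    [0,0,0,-5.5,-14.3,0,0.5],
    [0,0,0,-5.5,-14.3,0,0.5],
    [0,0,0,-5.5,-14.3,0,0.5]
  ]
}}

```text
time: 15.0
position: [0.5303, -0.1599, 0.2051]
tool_rot: [-0.104, -3.139, -0.001]
ft_force: [-0.1, -0.6, -0.3]
grip_width: 0.498
grip_force: 0.0
```

Request:
{"name": "carry_out", "arguments": {
  "steps": [
    [0,0,0,-0.1,-0.2,-1.5,0.52],
    [0,0,0,-0.1,-0.2,-3,0.52],
    [0,0,0,-0.1,-0.2,-4,0.52],
    [0,0,0,-0.1,-0.2,-4.6,0.52],
    [0,0,0,-0.1,-0.2,-5,0.52],
    [0,0,0,-0.1,-0.2,-5.4,0.52],
    [0,0,0,-0.1,-0.2,-5.4,0.52]
  ]
}}

```text
time: 15.7
position: [0.5291, -0.1628, 0.1512]
tool_rot: [-0.105, -3.139, -0.0]
ft_force: [0.2, 0.1, 0.5]
grip_width: 0.52
grip_force: 0.0
```

Request:
{"name": "carry_out", "arguments": {
  "steps": [
    [0,0,0,0,0,-0.4,0.52],
    [0,0,0,0,0,-0.8,0.52],
    [0,0,0,0,0,-1.3,0.52],
    [0,0,0,0,0,-1.8,0.52],
    [0,0,0,0,0,-1.8,0.52]
  ]
}}

```text
time: 16.2
position: [0.5286, -0.1626, 0.1325]
tool_rot: [-0.105, -3.138, -0.0]
ft_force: [-0.4, -0.4, 0.2]
grip_width: 0.522
grip_force: 0.0
```

Run:
```python
from h import *
snap('scene','scene5')
a=cv2.resize(cv2.imread('pics/scene5.png')[120:280,230:390],(560,560),interpolation=cv2.INTER_CUBIC)
cv2.imwrite('pics/c6.png',a)
```

```text
(no output)
```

View pics/c6.png

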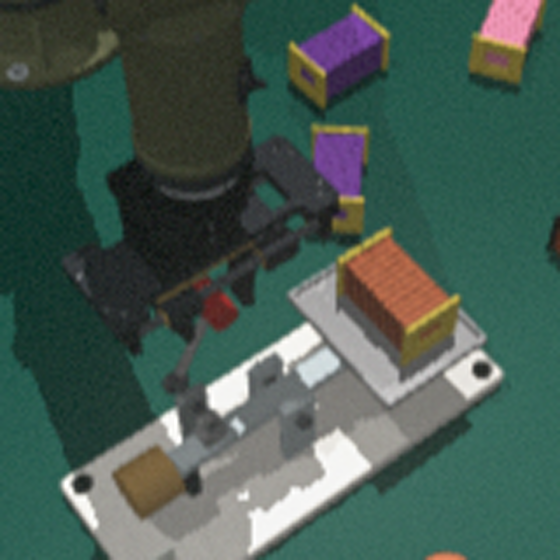

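The knob at crop (218,308) sits between the two fingers, at (180,320) and (245,290). I'll swing the lever towards -y.

Request:
{"name": "carry_out", "arguments": {
  "steps": [
    [0,0,0,0,-0.6,0,0.52],
    [0,0,0,0,-1.2,0,0.52],
    [0,0,0,-0.1,-2,0,0.52],
    [0,0,0,-0.1,-2.8,0,0.52],
    [0,0,0,-0.2,-3.6,0,0.52],
    [0,0,0,-0.2,-4.4,0,0.52],
    [0,0,0,-0.3,-5.2,0,0.52],
    [0,0,0,-0.4,-6,0,0.52],
    [0,0,0,-0.4,-6.8,0,0.52],
    [0,0,0,-0.5,-7.6,0,0.52],
    [0,0,0,-0.5,-8.4,0,0.52],
    [0,0,0,-0.5,-8.4,0,0.52]
  ]
}}

```text
time: 17.45
position: [0.5236, -0.2489, 0.1334]
tool_rot: [-0.109, -3.139, 0.002]
ft_force: [-0.2, 0.1, 0.4]
grip_width: 0.522
grip_force: 0.0
```

Request:
{"name": "carry_out", "arguments": {
  "steps": [
    [0,0,0,0,-0.3,0,0.52],
    [0,0,0,0,-0.6,0,0.52],
    [0,0,0,0,-0.9,0,0.52],
    [0,0,0,0,-1.1,0,0.52],
    [0,0,0,0,-1.1,0,0.52]
  ]
}}

```text
time: 17.95
position: [0.5243, -0.2581, 0.1336]
tool_rot: [0.106, 3.14, -0.0]
ft_force: [1.0, 0.7, 1.7]
grip_width: 0.522
grip_force: 0.4
```

Run:
```python
from knob import *
snap('scene','scene6');snap('top','top6')
try: print(knob(['top6','scene6'],[(340,190,410,225),(240,190,312,260)]))
except Exception as e: print(e)
print(ctrl.get_state()['ft_force'])
for y in(-.026,-.114):
    c,s=np.cos(-.064),np.sin(-.064); P=[.578-.046*c-y*s,-.136-.046*s+y*c,.184]; print(P,proj('scene6',P),proj('top6',P))
```

```text
float division by zero
[-0.45649855  0.75365838  0.4057814 ]
[np.float64(0.5304313115727713), np.float64(-0.15900477953194175), 0.184] [[291.42195475 206.28805344]] [[358.62646177 202.22491239]]
[np.float64(0.5248031555641042), np.float64(-0.246824617040002), 0.184] [[263.66487295 223.60601418]] [[387.78847435 203.22978079]]
```

Request:
{"name": "carry_out", "arguments": {
  "steps": [
    [0,0,0,0,-0.2,0,0.52],
    [0,0,0,0,-0.2,0,0.52]
  ]
}}

```text
time: 18.25
position: [0.5244, -0.2586, 0.1333]
tool_rot: [-0.104, -3.14, -0.003]
ft_force: [-0.3, 3.6, -0.1]
grip_width: 0.514
grip_force: 1.7
```

Request:
{"name": "carry_out", "arguments": {
  "steps": [
    [0,0,0,0,-0.2,0,0.52],
    [0,0,0,0,-0.2,0,0.52]
  ]
}}

```text
time: 18.45
position: [0.5244, -0.2589, 0.1331]
tool_rot: [-0.103, -3.139, -0.007]
ft_force: [-1.4, 6.9, 0.9]
grip_width: 0.522
grip_force: 3.2
```

The lever is at its stop: the force rises while the tool is blocked. I'll back off to centre and wait while the pan sinks.

Request:
{"name": "carry_out", "arguments": {
  "steps": [
    [0,0,0,0,0.5,0,0.52],
    [0,0,0,0,1.1,0,0.52],
    [0,0,0,0,1.1,0,0.52],
    [0,0,0,0,1.1,0,0.52],
    [0,0,0,0,1.1,0,0.52],
    [0,0,0,0,1.1,0,0.52],
    [0,0,0,0,1.1,0,0.52],
    [0,0,0,0,1.1,0,0.52],
    [0,0,0,0,1.1,0,0.52],
    [0,0,0,0,1.1,0,0.52],
    [0,0,0,0,1.1,0,0.52],
    [0,0,0,0,1.1,0,0.52]
  ]
}}

```text
time: 19.65
position: [0.5242, -0.2508, 0.1334]
tool_rot: [-0.105, -3.14, -0.0]
ft_force: [0.0, 0.1, 0.9]
grip_width: 0.517
grip_force: 0.0
```

Run:
```python
from h import *
snap('scene','scene7')
a=cv2.cvtColor(cv2.imread('pics/scene5.png'),cv2.COLOR_BGR2GRAY).astype(np.float32);b=cv2.cvtColor(cv2.imread('pics/scene7.png'),cv2.COLOR_BGR2GRAY).astype(np.float32)
w=np.s_[185:225,328:366]
print('coil shift px',cv2.phaseCorrelate(a[w],b[w],cv2.createHanningWindow((38,40),cv2.CV_32F)))
p=np.array([.585,-.017,.12]); print('expected',proj('scene7',p-[0,0,.0118])-proj('scene7',p))
s=ctrl.get_state(); print(s['ft_force'],s['grip_force'])
```

```text
coil shift px ((0.8458725079432625, 1.1105390402101243), 1.0932708233594894)
expected [[-0.23049294  2.26166324]]
[-0.51188911 -0.58733098 -0.64420059] 0.0
```

Run:
```python
from h import *
from scipy.ndimage import zoom
g=lambda f:zoom(cv2.imread(f'pics/{f}.png')[170:240,310:385].astype(np.float32),(6,6,1),order=3).astype(np.float32)
a,b=g('scene5'),g('scene7')
for n,(u0,v0,u1,v1) in dict(coil=(328,187,360,222),plate=(343,203,362,224),panfront=(330,225,350,236)).items():
    t=a[(v0-170)*6:(v1-170)*6,(u0-310)*6:(u1-310)*6]
    r=cv2.matchTemplate(b,t,cv2.TM_CCOEFF_NORMED); _,m,_,l=cv2.minMaxLoc(r); print(n,(l[0]/6-(u0-310),l[1]/6-(v0-170)),m)
def P(th,y,z,x=0): 
    c,s=np.cos(-.064),np.sin(-.064); dy,dz=y*np.cos(th)+z*np.sin(th),-y*np.sin(th)+z*np.cos(th)
    return [.578+x*c-dy*s,-.136+x*s+dy*c,.08+dz]
for th in(.05,.1): print(th,proj('scene7',P(th,.118,.035))-proj('scene7',P(0,.118,.035)))
```

```text
coil (1.0, 1.3333333333333321) 0.9549521207809448
plate (0.8333333333333357, 1.5) 0.9364468455314636
panfront (0.8333333333333321, 0.6666666666666643) 0.9101495146751404
0.05 [[0.30703977 0.85493347]]
0.1 [[0.53120924 1.76663883]]
```

Run:
```python
from h import *
snap('scene','scene8')
from scipy.ndimage import zoom
R=(235,235,330,300)
g=lambda f:zoom(cv2.imread(f'pics/{f}.png')[R[1]:R[3],R[0]:R[2]].astype(np.float32),(6,6,1),order=3).astype(np.float32)
a=g('scene0')
for f in('scene4','scene5','scene6','scene7','scene8'):
  b=g(f)
  for n,(u0,v0,u1,v1) in dict(cw=(262,247,284,269),base=(255,275,290,292)).items():
    t=a[(v0-R[1])*6:(v1-R[1])*6,(u0-R[0])*6:(u1-R[0])*6]
    _,m,_,l=cv2.minMaxLoc(cv2.matchTemplate(b,t,cv2.TM_CCOEFF_NORMED)); print(f,n,l[0]/6-(u0-R[0]),l[1]/6-(v0-R[1]),m)
def P(th,y,z,x=0): 
    c,s=np.cos(-.064),np.sin(-.064); dy,dz=y*np.cos(th)+z*np.sin(th),-y*np.sin(th)+z*np.cos(th)
    return [.578+x*c-dy*s,-.136+x*s+dy*c,.08+dz]
for th in(.05,.1): print(th,proj('scene7',P(th,-.12,.015))-proj('scene7',P(0,-.12,.015)))
```

```text
scene4 cw 0.0 0.0 0.9984470009803772
scene4 base 0.0 0.0 0.9995425343513489
scene5 cw 0.0 -0.3333333333333339 0.8843687176704407
scene5 base -0.16666666666666785 0.0 0.8967413902282715
scene6 cw -0.33333333333333215 -2.0 0.701148271560669
scene6 base 0.0 0.3333333333333357 0.8879831433296204
scene7 cw -0.33333333333333215 -2.0 0.6711512207984924
scene7 base 0.0 0.3333333333333357 0.8898324966430664
scene8 cw -0.33333333333333215 -2.0 0.6718263030052185
scene8 base 0.0 0.3333333333333357 0.8906453251838684
0.05 [[ 0.05897541 -1.16476872]]
0.1 [[ 0.21194654 -2.39248413]]
```

The counterweight has risen 2 px and is steady, which matches the beam at about 0.09–0.10 rad, so the pan is at its stop. I'll swing the lever back.

Request:
{"name": "carry_out", "arguments": {
  "steps": [
    [0,0,0,0,0.6,0,0.52],
    [0,0,0,0,1.2,0,0.52],
    [0,0,0,0.1,1.8,0,0.52],
    [0,0,0,0.1,2.4,0,0.52],
    [0,0,0,0.2,3,0,0.52],
    [0,0,0,0.2,3.6,0,0.52],
    [0,0,0,0.3,4.2,0,0.52],
    [0,0,0,0.3,4.8,0,0.52],
    [0,0,0,0.3,5.4,0,0.52],
    [0,0,0,0.4,6,0,0.52],
    [0,0,0,0.4,6.5,0,0.52],
    [0,0,0,0.4,7,0,0.52]
  ]
}}

```text
time: 20.95
position: [0.5286, -0.1799, 0.1333]
tool_rot: [0.104, 3.139, 0.001]
ft_force: [1.8, -1.4, -0.7]
grip_width: 0.52
grip_force: 1.2
```

Request:
{"name": "carry_out", "arguments": {
  "steps": [
    [0,0,0,0,0.4,0,0.52],
    [0,0,0,0,0.8,0,0.52],
    [0,0,0,0,1.2,0,0.52],
    [0,0,0,0.1,1.6,0,0.52],
    [0,0,0,0.1,2,0,0.52],
    [0,0,0,0.1,2.3,0,0.52],
    [0,0,0,0.1,2.6,0,0.52],
    [0,0,0,0.1,2.6,0,0.52]
  ]
}}

```text
time: 21.75
position: [0.5293, -0.1541, 0.1336]
tool_rot: [-0.104, -3.14, -0.001]
ft_force: [-0.4, -1.1, -0.1]
grip_width: 0.519
grip_force: 0.7
```

Request:
{"name": "carry_out", "arguments": {
  "steps": [
    [0,0,0,0,0.2,0,0.52],
    [0,0,0,0,0.2,0,0.52]
  ]
}}

```text
time: 21.95
position: [0.5293, -0.1526, 0.1336]
tool_rot: [0.105, 3.14, 0.0]
ft_force: [-1.1, -1.2, 0.1]
grip_width: 0.524
grip_force: 0.8
```

Request:
{"name": "carry_out", "arguments": {
  "steps": [
    [0,0,0,0,0.2,0,0.52],
    [0,0,0,0,0.2,0,0.52]
  ]
}}

```text
time: 22.15
position: [0.5293, -0.1505, 0.1335]
tool_rot: [0.105, 3.14, 0.0]
ft_force: [0.8, -2.6, -0.3]
grip_width: 0.522
grip_force: 0.9
```

Request:
{"name": "carry_out", "arguments": {
  "steps": [
    [0,0,0,0,0.2,0,0.52],
    [0,0,0,0,0.2,0,0.52]
  ]
}}

```text
time: 22.35
position: [0.5293, -0.1495, 0.1336]
tool_rot: [0.106, 3.139, -0.002]
ft_force: [0.5, -4.8, -0.4]
grip_width: 0.521
grip_force: 1.6
```

Request:
{"name": "carry_out", "arguments": {
  "steps": [
    [0,0,0,0,0.15,0,0.52],
    [0,0,0,0,0.15,0,0.52]
  ]
}}

```text
time: 22.55
position: [0.5292, -0.1492, 0.1336]
tool_rot: [0.107, 3.139, -0.004]
ft_force: [0.9, -6.4, -0.9]
grip_width: 0.524
grip_force: 2.5
```

Stop reached. I'll centre the fork, raise it straight up and move clear.

Request:
{"name": "carry_out", "arguments": {
  "steps": [
    [0,0,0,0,-0.5,0,0.52],
    [0,0,0,0,-1.2,0,0.52],
    [0,0,0,0,-1.2,0,0.52],
    [0,0,0,0,-1.2,1,0.52],
    [0,0,0,0,-1.2,2.5,0.52],
    [0,0,0,0,-1.2,5,0.52],
    [0,0,0,0,-1.2,8,0.52],
    [0,0,0,0,-1.2,11,0.52],
    [0,0,0,-2,-4,13,0.52],
    [0,0,0,-4,-8,13,0.52],
    [0,0,0,-6,-12,13,0.52],
    [0,0,0,-6,-12,13,0.52]
  ]
}}

```text
time: 23.75
position: [0.4654, -0.2747, 0.266]
tool_rot: [0.123, 3.137, -0.004]
ft_force: [0.2, 0.2, -0.1]
grip_width: 0.524
grip_force: 0.0
```

Run:
```python
from knob import *
from fit import fitcoil
from scipy.ndimage import zoom
snap('scene','scene9');snap('top','top9')
try: print(knob(['top9','scene9'],[(340,190,385,215),(270,190,312,225)]))
except Exception as e: print(e)
print(fitcoil({'scene9':(322,183,365,224)},[.5855,-.018,-.064],z=.092))
def sh(f0,f1,box):
    R=(230,170,400,300); g=lambda f:zoom(cv2.imread(f'pics/{f}.png')[R[1]:R[3],R[0]:R[2]].astype(np.float32),(6,6,1),order=3).astype(np.float32)
    u0,v0,u1,v1=box; t=g(f0)[(v0-R[1])*6:(v1-R[1])*6,(u0-R[0])*6:(u1-R[0])*6]
    _,m,_,l=cv2.minMaxLoc(cv2.matchTemplate(g(f1),t,cv2.TM_CCOEFF_NORMED)); return l[0]/6-(u0-R[0]),l[1]/6-(v0-R[1]),m
print('cw',sh('scene0','scene9',(262,247,284,269)),'coil',sh('scene5','scene9',(328,187,360,222)),'knob',sh('scene0','scene9',(279,196,300,222)))
s=ctrl.get_state();print(s['time'],s['position'],s['ft_force'])
```

```text
(array([ 0.5268, -0.1595,  0.1951]), [[358.8, 202.6], [289.9, 203.2]], array([ 0.2,  0.1,  0.2, -0. ]))
(array([ 0.58462687, -0.01617869, -0.08956024]), np.float64(0.2183397169366897))
cw (-0.16666666666666785, 0.0, 0.8565190434455872) coil (0.0, 0.0, 0.9871571063995361) knob (1.0, -0.33333333333333215, 0.9804054498672485)
23.85 [ 0.4690963  -0.26812193  0.26500099] [ 0.50409857  1.2977966  -0.98728679]
```

The lever is back, the beam is level again, the coil hasn't shifted and the robot is clear.

Request:
{"name": "carry_out", "arguments": {
  "steps": [
    [0,0,0,0,0,0,0.52],
    [0,0,0,0,0,0,0.52],
    [0,0,0,0,0,0,0.52]
  ]
}}

```text
time: 24.15
position: [0.47, -0.266, 0.2635]
tool_rot: [-0.101, -3.14, -0.0]
ft_force: [0.2, -0.2, 0.2]
grip_width: 0.52
grip_force: 0.0
```

```bash
python3 -c "
from bench import ctrl
print(ctrl.close_job())"
```

```text
the job is handed in; nothing more can be done
None
```

I handed the job in at about 24 s, with the yellow coil flat in the level, arrested pan after a full swing of the lever and back; the first grasp closed above the coil because the real fingertips sit about 40 mm above the reported position, and the hand-in returned no verdict.

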